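# Load the pouring rack in order

## Task

Load the three strapped plaster moulds into the pouring rack in this order: first the small one into the bay marked with one stud, then the middle one into the bay with two studs, then the tall one from the drying cradle into the bay with three studs, each pushed fully down past the sprung plunger so that it stands upright on the bay's floor against the stop. Hold the moulds by their sides, never push on their tops and do not drop them; leave the figure, the bowl and the brush where they are.

Things in the scene. Friction and masses are not known exactly. Their poses are not given: they have to be found in the camera images.
- small: The small mould: off-white strapped plaster block with cut corners, 60 (its x) by 46 (its y) by 85 mm high, about 0.22 kg, pouring mouth on top. Origin: centre of its underside, z up. Half a turn makes no difference. Stands free on the bench.
- middle: The middle mould: off-white strapped plaster block with cut corners, 60 (its x) by 46 (its y) by 105 mm high, about 0.27 kg, pouring mouth on top. Origin: centre of its underside, z up. Half a turn makes no difference. Stands free on the bench.
- tall: The tall mould: off-white strapped plaster block with cut corners, 60 (its x) by 46 (its y) by 125 mm high, about 0.33 kg, pouring mouth on top. Origin: centre of its underside, z up. Half a turn makes no difference. Starts in the cradle; there it can only be gripped across its 46 mm, in the bay only along its 60 mm.
- rack: Fixed dark steel plate, 170 (x) by 340 (y) by 6 mm, that carries the three aluminium bays in a row along its y, 110 mm apart, in any order; all axes alike. Origin: centre of its underside. Each bay has a side wall at either y side and is open at both x ends; a low ledge (the stop) with the studs at +x, a sprung plunger at -x (it gives way, the stop does not).
- bay1: Bay with 1 dark stud on its +x ledge, for the small mould, axes alike. Origin: centre of its underside, 8 mm below its floor. Side walls: 44 mm long, inner faces at y = -25.5 and 25.5 mm, 6 mm thick, 97 mm high above the floor (12 above the seated mould). Stop face at x = 30 mm, 20 mm high, lead-in slope to 31 mm. Plunger housing to x = -92 mm, 30 mm high.
- bay1_seat (a point): Centre of the floor of bay 1: where the underside centre of the small mould comes to rest. Axes as the bay's.
- plunger1 (a joint): Sprung plunger of bay 1: 0 out (nose at x = -25 mm of the bay), 0.005 m pushed back by a seated mould, 0.010 at most. Its nose, sloping back from x = -25 mm at 6 mm above the floor to x = -37 at 28 mm, is pushed back by the mould coming down: 4 N spring, 5 to 15 N of downward push over the last 30 mm. It then holds the mould against the stop.
- bay2: Bay with 2 dark studs on its +x ledge, for the middle mould, axes alike. Origin: centre of its underside, 8 mm below its floor. Side walls: 44 mm long, inner faces at y = -25.5 and 25.5 mm, 6 mm thick, 117 mm high above the floor (12 above the seated mould). Stop face at x = 30 mm, 20 mm high, lead-in slope to 31 mm. Plunger housing to x = -92 mm, 30 mm high.
- bay2_seat (a point): Centre of the floor of bay 2: where the underside centre of the middle mould comes to rest. Axes as the bay's.
- plunger2 (a joint): Sprung plunger of bay 2: 0 out (nose at x = -25 mm of the bay), 0.005 m pushed back by a seated mould, 0.010 at most. Its nose, sloping back from x = -25 mm at 6 mm above the floor to x = -37 at 28 mm, is pushed back by the mould coming down: 4 N spring, 5 to 15 N of downward push over the last 30 mm. It then holds the mould against the stop.
- bay3: Bay with 3 dark studs on its +x ledge, for the tall mould, axes alike. Origin: centre of its underside, 8 mm below its floor. Side walls: 44 mm long, inner faces at y = -25.5 and 25.5 mm, 6 mm thick, 137 mm high above the floor (12 above the seated mould). Stop face at x = 30 mm, 20 mm high, lead-in slope to 31 mm. Plunger housing to x = -92 mm, 30 mm high.
- bay3_seat (a point): Centre of the floor of bay 3: where the underside centre of the tall mould comes to rest. Axes as the bay's.
- plunger3 (a joint): Sprung plunger of bay 3: 0 out (nose at x = -25 mm of the bay), 0.005 m pushed back by a seated mould, 0.010 at most. Its nose, sloping back from x = -25 mm at 6 mm above the floor to x = -37 at 28 mm, is pushed back by the mould coming down: 4 N spring, 5 to 15 N of downward push over the last 30 mm. It then holds the mould against the stop.
- cradle: Fixed wooden drying cradle: 90 (x) by 70 (y) by 6 mm base with two uprights 10 mm thick, 36 mm wide in y, to 137 mm above the bench, inner faces at x = -32 and +32 mm. The tall mould stands between them on the base, axes alike, its top 6 mm below theirs. Origin: centre of its underside.
- figure: Bystander: standing clay figure, 158 mm high, 64 mm across its foot. Origin: centre of its underside.
- bowl: Bystander: white bowl, 100 mm across, 50 mm high. Origin: centre of its underside.
- brush: Bystander: brush lying on the bench, 190 mm long.
Things that resemble listed ones, but are neither listed nor needed, are in the scene too. Leave any green or purple look-alike of the middle alone.

How it is judged:
By the outcome, as a careful person would: the job done as asked, in the order asked, and still so for the second after the job is handed in, with the robot touching nothing.
It also fails if it takes over 72 s, if anything falls off the work surface, if the arm or the gripper's body presses on something with over 40 N, if the wrist force passes 120 N, or if a joint passes its speed limit or range.

## Robot

A 6-joint arm with a two-finger parallel gripper is mounted at the origin on the work surface. World frame = base frame: x ahead of the robot, y to its left, z up, the work surface at z = 0. Lengths are in mm, angles in rad, forces in N, time in s.
With the tool pointing down it reaches from about 300 to 850 mm from the base axis. Payload 4.2 kg.
Tool frame: the origin (TCP) lies between the finger pads, 19 mm behind the fingertips; this is the grasp point; z points along the fingers, y is the line along which they close (so a half turn about z gives the same grasp; the last joint's range is limited). The gripper opens to 91 mm and grips with 3 to 60 N. Pads are 32 mm wide; open, the fingers measure 118 mm over their backs; the gripper's body (76 mm by 178 mm) begins 60 mm behind the grasp point.
Start: joints at [1.279, 0.32, 1.565, -0, 1.257, -0.02], TCP at [154.369, 553.906, 232.776] pointing down, gripper open.
Joint ranges: [-3.11, 3.11], [-0.84, 2.01], [0.21, 2.61], [-1.34, 4.49], [0.05, 2.63], [-2.56, 2.56]. Speed limits (rad/s): [2.57, 2.57, 3.14, 3.14, 3.14, 3.14].

## Interface

Orientations are given as a unit quaternion [x, y, z, w].
In Python, from cell import env, optics, workorder gives the robot as it stands.
- The arm moves only by the tool step_arm, never from a script. Its argument "targets" is a list that holds one entry, the list of rows, each a list of 7 numbers: the shift along the tool's x, y, z normalised to -1 to 1, where 1 is 0.6 m, then the turn, a rotation vector about the tool's x, y, z normalised to -1 to 1, where 1 is 30 degrees, then the closure, from 0 (fully open) to 1 (shut). In form: [[[x, y, z, ax, ay, az, claw], ...]]. A call has 1 to 20 rows; each row is the pose to reach, as a shift and turn from the pose commanded when the call began, along the tool's axes at that moment; what a row does not reach only later rows make up. A row lasts 1/10 s, in which the tool goes at most 50 mm and 8.59 degrees, less where a joint would pass 70% of its speed; a pose out of reach is approached as far as the arm can. A call with a number of a shift or a turn outside -1 to 1 is refused whole. A call with a gripper value outside its range is refused whole. The fingers move at their own pace and stop on an object; the grip force is fixed at half the most. Time passes only in rows, so rows that repeat a pose let the fingers close. It gives the time, the measured TCP pose, the force, the opening and the grip force at its end, in the units of the state.
- env.read_state(): the state, without advancing time (a new reading comes with each control period).
- optics.capture(name): name is "scene" or "top"; returns a dict with "frame" (400x640x3 uint8, red, green, blue), "range_z" (400x640 float32, mm along the optical axis (not along the pixel's ray), 0 where there is no reading), "camera_matrix" (3x3 intrinsics, pixels), "extrinsics" (4x4, takes a point from world to camera coordinates). Camera axes: x right, y up, looking along -z (the intrinsics and any distortion apply to the point x, -y, -z); pixel columns grow to the right and rows downward; lengths in mm; the calibration is good to about 2 mm. A picture is of the moment at which its call begins.
- workorder.job_done(): hands the job in; it is judged then, once.
The state is a dict: "clock": time; "joint_positions": joint angles; "joint_vel": joint speeds; "joint_torque": joint torques, N m; "position": TCP position; "ee_rot": TCP orientation; "contact_force": force on the tool from outside, world axes, zero at the start; "wrist_torque": the same for the moment, N m; "finger_gap": finger opening in mm; "grasp_force": force on a finger pad.
Only numpy, scipy, OpenCV 4.12 (cv2) and the standard library are available. Lean on these libraries where they do the work, as an engineer would, in place of code of your own. Each camera call takes 0.05 s, during which the arm holds its last target. There are 200 camera calls.

## Working session

There is one attempt and no reset: what is moved stays moved. The work goes in short steps, Python scripts to look and compute and a tool call to move; the robot and the scene stay as the last step left them, time stands still between calls to the robot, and variables do not carry over. Pictures are saved under pics/ and viewed, at most 10 in all, crops included, and the job is handed in when it is done.

Besides the shell and the picture viewer there is one more tool, called in YAML: its name, and indented under it one key for each argument. step_arm: Moves the arm, as the interface text tells. Scaled input: -1 to 1 covers 0.6 m each way for a shift and 30 degrees each way for a turn. Its arguments: {"type":"object","properties":{"targets":{"type":"array","items":{"type":"array","items":{"type":"array","items":{"type":"number","minimum":-1,"maximum":1}}}}},"required":["targets"]}

```bash
ls; mkdir -p pics; cat > h.py <<'E'
import numpy as np,cv2
from cell import env,optics,workorder
def cap(n,save=None):
    c=optics.capture(n); 
    if save: cv2.imwrite('pics/'+save,cv2.cvtColor(c['frame'],cv2.COLOR_RGB2BGR))
    return c
def cloud(c):
    K=c['camera_matrix'];E=c['extrinsics'];z=c['range_z'];v,u=np.mgrid[0:400,0:640]
    x=(u-K[0,2])/K[0,0]*z;y=(v-K[1,2])/K[1,1]*z
    P=np.stack([x,-y,-z],-1)-E[:3,3]
    P=P@E[:3,:3]; P[z==0]=np.nan
    return P
E
python3 - <<'E'
from h import *
for n in('top','scene'):
    c=cap(n,n+'0.png');np.savez(n+'0.npz',**c);print(n,c['camera_matrix'].tolist(),np.round(c['extrinsics'],3).tolist(),(c['range_z']==0).mean())
s=env.read_state();print(s)
E
```

```text
pics
top [[364.67086306226156, 0.0, 317.50933165990733], [0.0, 364.67086306226156, 200.27112267924753], [0.0, 0.0, 1.0]] [[-0.02, -1.0, -0.005, 31.02], [0.984, -0.02, 0.175, -548.237], [-0.175, -0.001, 0.985, -956.934], [0.0, 0.0, 0.0, 1.0]] 0.003875
scene [[361.65094483980454, 0.0, 321.50027814109], [0.0, 361.65094483980454, 198.8078121369725], [0.0, 0.0, 1.0]] [[0.603, 0.798, 0.004, -365.933], [-0.563, 0.422, 0.71, 277.962], [0.565, -0.431, 0.704, -1251.509], [0.0, 0.0, 0.0, 1.0]] 0.0039609375
{'clock': 0.1, 'joint_positions': array([ 1.27903106e+00,  3.20228466e-01,  1.56556608e+00,  1.39560744e-05,
        1.25738588e+00, -2.00230801e-02]), 'joint_vel': array([ 0.00080801, -0.00242819, -0.0017123 , -0.00116126,  0.00018228,
        0.00223982]), 'joint_torque': array([-6.96321749e-04, -4.13338852e+01, -2.32509989e+01,  7.28663639e-02,
        4.21170867e-02, -5.81899644e-05]), 'position': array([154.22178159, 553.49173116, 232.00052732]), 'ee_rot': array([ 1.35455520e-01,  9.90783110e-01, -7.83229092e-04, -1.29817578e-04]), 'contact_force': array([ 0.87440696, -0.78910807, -0.15213625]), 'wrist_torque': array([-0.04562886, -0.00724767, -0.00760285]), 'grasp_force': 0.0, 'finger_gap': 91.07339021449422}
```

View pics/top0.png

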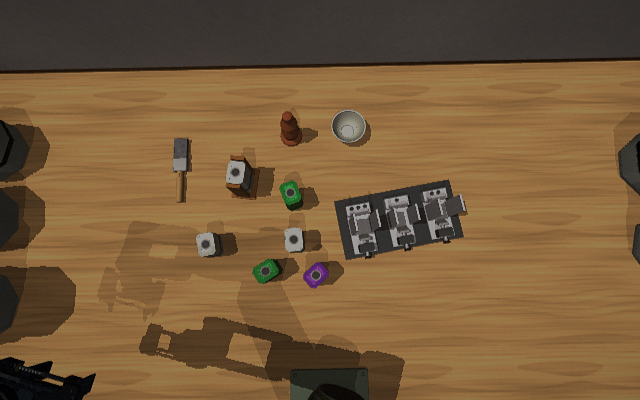

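View pics/scene0.png

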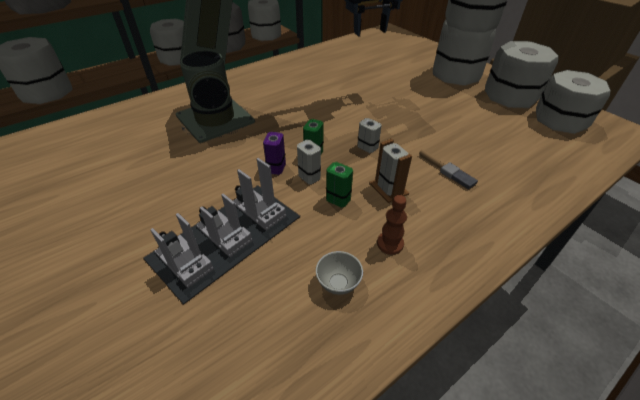

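The top view shows the rack at about (400,218), with bays at columns 362, 402 and 440. The cradle is at (239,174), and the free white moulds are at (207,245) and (293,240). The green and purple look-alikes are separate. Next I measure and zoom in on the studs.

```bash
cat >> h.py <<'E'
def topface(c,P,u,v,r=22,dz=5):
    # flat top round pixel (u,v): height = upper level of the white pixels, then rectangle of the points
    p=P[v-r:v+r,u-r:u+r].reshape(-1,3);f=c['frame'][v-r:v+r,u-r:u+r].reshape(-1,3).astype(int)
    ok=np.isfinite(p[:,2])&(f.min(1)>70)&(np.ptp(f,axis=1)<45)&(p[:,2]>40)
    p=p[ok]; h=np.percentile(p[:,2],80); q=p[abs(p[:,2]-h)<dz]
    return h,len(q),cv2.minAreaRect(q[:,:2].astype(np.float32)),q[:,:2].mean(0)
E
python3 - <<'E'
from h import *
C={n:dict(np.load(n+'0.npz')) for n in('top','scene')}
P={n:cloud(C[n]) for n in C}
for n,l in dict(top=dict(a=(207,244),b=(293,239),cr=(236,172)),scene=dict(a=(369,128),b=(309,152),cr=(396,155))).items():
    for k,(u,v) in l.items(): print(n,k,topface(C[n],P[n],u,v))
# plate
for n in C:
    f=C[n]['frame'].astype(int);p=P[n]
    m=(p[...,2]>0)&(p[...,2]<11)&(f.max(-1)<75)&(np.ptp(f,axis=-1)<25)&(p[...,0]>250)&(p[...,0]<700)&(p[...,1]<50)&(p[...,1]>-420)
    m=cv2.morphologyEx(m.astype(np.uint8),cv2.MORPH_OPEN,np.ones((3,3)))
    k,L,S,_=cv2.connectedComponentsWithStats(m);i=[j for j in range(1,k) if S[j,4]>60]
    q=p[np.isin(L,i)];print(n,len(q),np.median(q[:,2]),cv2.minAreaRect(q[:,:2].astype(np.float32)))
a=C['top']['frame'][170:270,325:475];b=C['scene']['frame'][150:300,140:305]
a=cv2.resize(a,(600,400),interpolation=cv2.INTER_CUBIC);b=cv2.resize(b,(600,545),interpolation=cv2.INTER_CUBIC)
for x,nm in((a,'ra'),(b,'rb')): cv2.imwrite(f'pics/{nm}.png',cv2.cvtColor(cv2.convertScaleAbs(x,alpha=1.3),cv2.COLOR_RGB2BGR))
E
```

```text
top a (np.float64(86.29228494213952), 324, ((433.14117431640625, 314.32464599609375), (59.51728057861328, 45.037437438964844), 12.405129432678223), array([432.92350926, 314.13287128]))
top b (np.float64(106.22556170478875), 346, ((439.14276123046875, 83.66716003417969), (59.28453063964844, 44.9359130859375), 3.239536762237549), array([438.88398878,  83.7997254 ]))
top cr (np.float64(132.45644238052867), 325, ((612.216796875, 229.35899353027344), (45.21590042114258, 59.236209869384766), 85.1691665649414), array([611.70195141, 229.61752336]))
scene a (np.float64(87.66548936208555), 153, ((433.14306640625, 311.8423767089844), (61.43317794799805, 47.16171646118164), 13.164167404174805), array([435.1762547 , 311.06580017]))
scene b (np.float64(105.93267544141361), 218, ((440.1022033691406, 80.7655258178711), (61.07822036743164, 45.78355407714844), 3.8760032653808594), array([441.6803231 ,  80.18453495]))
scene cr (np.float64(131.98901702121694), 233, ((614.2327270507812, 227.03884887695312), (48.60760498046875, 63.40279769897461), 81.63162231445312), array([612.49836138, 226.43393353]))
top 2747 5.98447592874465 ((498.4613952636719, -208.82740783691406), (168.82701110839844, 341.0504150390625), 9.654327392578125)
scene 3350 6.3911033267771025 ((500.57257080078125, -210.7725372314453), (170.85040283203125, 337.83905029296875), 9.738099098205566)
```

View pics/ra.png

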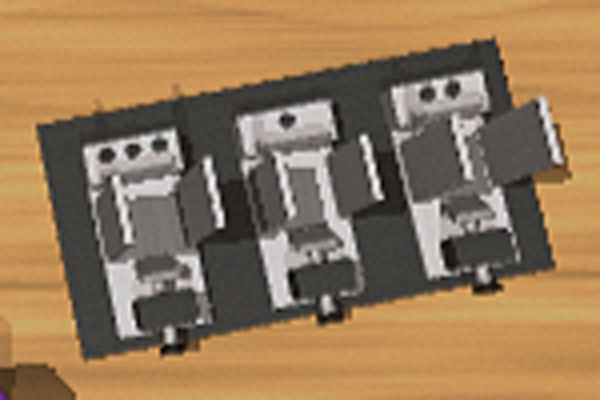

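View pics/rb.png

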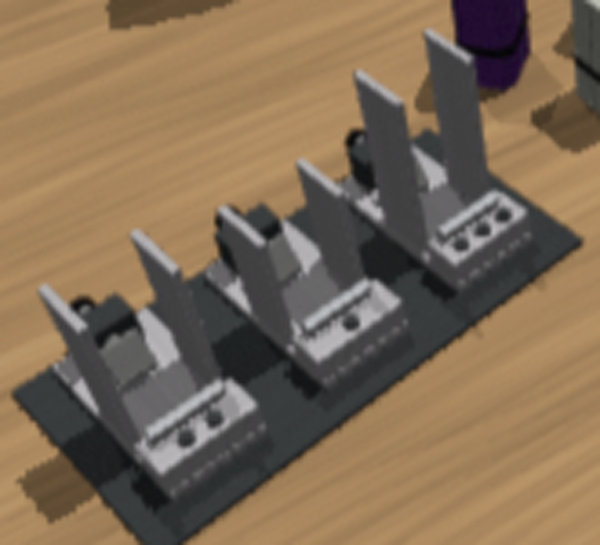

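The top crop shows studs 3, 1, 2 from left to right, with the ledges on the upper (+x) side, and the scene crop agrees. The heights identify mould a as small and b as middle. Next I refine the bay centres from the tops of the walls.

```bash
python3 - <<'E'
from h import *
th=np.radians(9.7);R=np.array([[np.cos(th),-np.sin(th)],[np.sin(th),np.cos(th)]])
for n,o in(('top',(498.5,-208.8)),('scene',(500.6,-210.8))):
    c=dict(np.load(n+'0.npz'));p=cloud(c);q=p.reshape(-1,3);q=q[np.isfinite(q[:,2])];r=(q[:,:2]-o)@R
    for b,y0,H in((3,110,151),(1,0,111),(2,-110,131)):
        for s in(-1,1):
            m=(abs(q[:,2]-H)<4)&(abs(r[:,1]-y0-s*28.5)<9)&(abs(r[:,0])<60)
            if m.sum(): print(n,b,s,m.sum(),'x',r[m,0].min().round(1),r[m,0].max().round(1),'y',r[m,1].min().round(1),r[m,1].max().round(1),'med',np.median(r[m],0).round(1), 'z',np.median(q[m,2]).round(1))
        m=(abs(q[:,2]-34)<4)&(abs(r[:,1]-y0)<24)&(r[:,0]>15)&(r[:,0]<90)
        if m.sum(): print(n,b,'ledge',m.sum(),r[m].min(0).round(1),r[m].max(0).round(1),np.median(q[m,2]))
        m=(abs(q[:,2]-44)<3)&(abs(r[:,1]-y0)<26)&(r[:,0]<-30)
        if m.sum(): print(n,b,'hous',m.sum(),r[m].min(0).round(1),r[m].max(0).round(1))
for k,(u,v) in dict(g1=(290,193),g2=(266,271),pu=(316,275)).items():
    c=dict(np.load('top0.npz'));p=cloud(c)[v-20:v+20,u-20:u+20].reshape(-1,3);p=p[p[:,2]>95];print(k,p.min(0).round(),p.max(0).round())
E
```

```text
top 3 -1 46 x -21.5 21.9 y 79.9 86.2 med [ 0.9 82.9] z 151.0
top 3 1 41 x -20.5 20.1 y 136.5 142.5 med [ -0.6 139.7] z 150.5
top 3 ledge 104 [29.8 86.4] [ 58.7 133.9] 34.33966388423454
top 3 hous 128 [-73.1  91.1] [-34.5 130.7]
top 1 -1 43 x -22.0 20.0 y -29.8 -23.7 med [ -0.5 -26.6] z 111.7
top 1 1 45 x -21.9 20.8 y 26.3 33.1 med [-0.3 30. ] z 110.6
top 1 ledge 111 [ 30.1 -23.9] [59.2 23.9] 34.26125367137015
top 1 hous 117 [-73.  -18.1] [-35.8  21.1]
top 2 -1 53 x -20.7 22.0 y -140.8 -133.0 med [   0.4 -136.4] z 130.4
top 2 1 50 x -21.4 22.1 y -83.5 -76.4 med [ -0.1 -79.8] z 130.5
top 2 ledge 97 [  15.2 -133.9] [ 59.2 -86.5] 34.397291738388866
top 2 hous 120 [ -72.8 -128.6] [-35.8 -88.6]
scene 3 -1 46 x -23.5 21.2 y 79.6 86.0 med [-0.  82.3] z 150.8
scene 3 1 45 x -21.1 21.2 y 136.3 143.1 med [  1.2 139.1] z 150.5
scene 3 ledge 138 [31.3 86.3] [ 59. 134.] 34.422146578178
scene 3 hous 31 [-74.5  91. ] [-53.1 107.8]
scene 1 -1 53 x -22.6 20.8 y -30.3 -23.7 med [  0.3 -27.7] z 110.9
scene 1 1 50 x -20.9 20.5 y 26.1 33.0 med [ 0.7 29. ] z 111.0
scene 1 ledge 175 [ 31.4 -23.9] [59.1 24. ] 34.07839837643627
scene 1 hous 66 [-72.6 -18.5] [-37.7  20.6]
scene 2 -1 60 x -22.4 21.8 y -140.3 -133.7 med [   0.6 -137.7] z 131.2
scene 2 1 57 x -20.8 22.3 y -83.5 -77.2 med [  0.3 -80.8] z 131.1
scene 2 ledge 221 [  28.2 -133.8] [ 59.2 -86.1] 34.342202300695995
scene 2 hous 113 [ -73.2 -120.4] [-36.5 -88.1]
g1 [528.  63.  95.] [592. 120. 110.]
g2 [331. 123.  96.] [391. 188. 110.]
pu [319.  -3.  99.] [378.  60. 110.]
```

```bash
cat > go.py <<'E'
# go.py x y z yaw : shift/turn (normalised, tool axes) to bring the TCP there, tool down, tool y at yaw deg
import sys,numpy as np
from cell import env
from scipy.spatial.transform import Rotation as R
s=env.read_state();r=R.from_quat(s['ee_rot']);p=s['position']
print('t %.1f'%s['clock'],'p',p.round(1),'yaw %.2f'%np.degrees(np.arctan2(*r.as_matrix()[[1,0],1])),'gap %.1f F %.1f'%(s['finger_gap'],s['grasp_force']),'f',s['contact_force'].round(1),'j',s['joint_positions'].round(2))
a=list(map(float,sys.argv[1:]))
for i in range(0,len(a),4):
    x,y,z,w=a[i:i+4];w=np.radians(w);Y=np.array([np.cos(w),np.sin(w),0]);Z=np.array([0,0,-1.])
    t=R.from_matrix(np.stack([np.cross(Y,Z),Y,Z],1))
    print((r.inv().apply(np.array([x,y,z])-p)/600).round(4),(np.degrees((r.inv()*t).as_rotvec())/30).round(3))
E
python3 go.py 433.1 313.1 170 12.6
```

```text
t 0.1 p [154.2 553.5 232. ] yaw 74.43 gap 91.1 F 0.0 f [ 0.9 -0.8 -0.2] j [ 1.28  0.32  1.57  0.    1.26 -0.02]
[-0.5553 -0.261   0.1037] [-3.000e-03  2.000e-03  2.061e+00]
```

step_arm:
  targets:
    - [[-0.555,-0.261,0.1,0,0,1,0],[-0.555,-0.261,0.1,0,0,1,0],[-0.555,-0.261,0.1,0,0,1,0],[-0.555,-0.261,0.1,0,0,1,0],[-0.555,-0.261,0.1,0,0,1,0],[-0.555,-0.261,0.1,0,0,1,0],[-0.555,-0.261,0.1,0,0,1,0],[-0.555,-0.261,0.1,0,0,1,0],[-0.555,-0.261,0.1,0,0,1,0]]

```text
clock: 1.0
position: [434.7, 311.3, 171.7]
ee_rot: [0.389, 0.921, -0.001, -0.0]
contact_force: [-1.2, 0.8, -0.0]
finger_gap: 91.4
grasp_force: 0.0
```

step_arm:
  targets:
    - [[0,0,0,0,0,1,0],[0,0,0,0,0,1,0],[0,0,0,0,0,1,0],[0,0,0,0,0,1,0],[0,0,0,0,0,1,0],[0,0,0,0,0,1,0]]

```text
clock: 1.6
position: [432.4, 314.2, 172.7]
ee_rot: [0.612, 0.791, -0.0, -0.0]
contact_force: [-0.2, -0.3, -0.3]
finger_gap: 91.3
grasp_force: 0.0
```

```bash
python3 - <<'E'
from h import *
c=cap('scene','s1.png');np.savez('s1.npz',**c);c=cap('top');np.savez('t1.npz',**c)
E
python3 go.py 433.1 313.1 170 12.6 433.1 313.1 60 12.6
```

```text
t 1.7 p [432.7 314.  172.8] yaw 14.52 gap 91.1 F 0.0 f [-0.5  1.2  0.2] j [0.61 0.3  1.75 0.   1.09 0.35]
[-0.0016  0.0003  0.0046] [-0.    -0.     0.064]
[-0.0017  0.0003  0.188 ] [-0.    -0.     0.064]
```

View pics/s1.png

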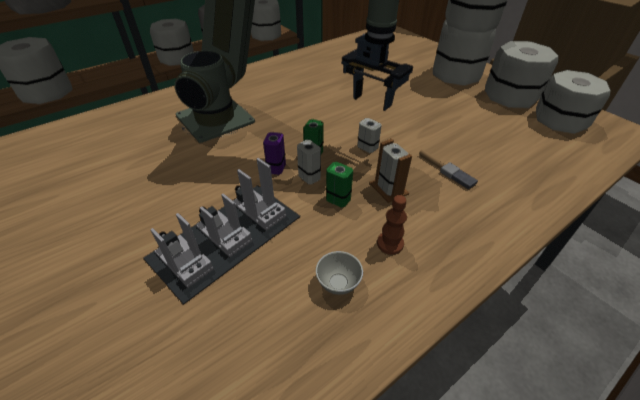

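The fingers now hang above and behind the small mould, with tips at about (357,95) and (390,105). I compare the camera and robot frames using the fingers.

```bash
python3 - <<'E'
from h import *
p0=np.array([432.7,314.0]);w=np.radians(14.5);ey=np.array([np.cos(w),np.sin(w)]);ex=np.array([ey[1],-ey[0]])*-1
for n in('s1','t1'):
    q=cloud(dict(np.load(n+'.npz'))).reshape(-1,3);q=q[np.isfinite(q[:,2])]
    d=q[:,:2]-p0;a=d@ex;b=d@ey
    for lo,hi in((150,163),(163,180),(180,205)):
        m=(q[:,2]>lo)&(q[:,2]<hi)&(abs(a)<40)&(abs(b)<75)
        for s in(-1,1):
            k=m&(b*s>0)
            if k.sum()>3: print(n,lo,s,k.sum(),'ex',np.percentile(a[k],[2,98]).round(1),'ey',np.percentile(b[k],[2,98]).round(1))
print(ex)
E
```

```text
s1 150 -1 27 ex [-19.3  13.2] ey [-55.3 -47.4]
s1 150 1 16 ex [-19.1  10.7] ey [44.  53.1]
s1 163 -1 49 ex [-20.1  14.7] ey [-58.2 -46.7]
s1 163 1 43 ex [-19.4  14.4] ey [44.1 54.7]
s1 180 -1 80 ex [-20.4  13. ] ey [-59.7 -47. ]
s1 180 1 76 ex [-19.6  13. ] ey [43.8 56.3]
t1 150 -1 4 ex [-18.2 -15.9] ey [-53.4 -48.3]
t1 150 1 9 ex [-17.1   8.6] ey [43.6 50.5]
t1 163 1 15 ex [-17.9   2.7] ey [43.5 52.1]
t1 180 1 17 ex [-17.2  12.4] ey [43.2 53.1]
[-0.25038     0.96814764]
```

```bash
python3 go.py 434.3 315 60 12.6
```

```text
t 1.7 p [432.7 314.  172.8] yaw 14.52 gap 91.1 F 0.0 f [-0.5  1.2  0.2] j [0.61 0.3  1.75 0.   1.09 0.35]
[0.0009 0.003  0.188 ] [-0.    -0.     0.064]
```

step_arm:
  targets:
    - [[0.001,0.003,0.05,0,0,0.064,0],[0.001,0.003,0.1,0,0,0.064,0],[0.001,0.003,0.15,0,0,0.064,0],[0.001,0.003,0.188,0,0,0.064,0],[0.001,0.003,0.188,0,0,0.064,0],[0.001,0.003,0.188,0,0,0.064,0],[0.001,0.003,0.188,0,0,0.064,1],[0.001,0.003,0.188,0,0,0.064,1],[0.001,0.003,0.188,0,0,0.064,1],[0.001,0.003,0.188,0,0,0.064,1],[0.001,0.003,0.188,0,0,0.064,1],[0.001,0.003,0.188,0,0,0.064,1]]

```text
clock: 2.9
position: [434.9, 314.8, 60.5]
ee_rot: [0.626, 0.78, 0.0, 0.0]
contact_force: [-2.1, -0.3, 5.2]
finger_gap: 60.1
grasp_force: 30.0
```

```bash
python3 go.py 434.3 315 240 12.6 500 -206.7 240 9.7
```

```text
t 2.9 p [434.9 314.8  60.5] yaw 12.51 gap 60.1 F 30.0 f [-2.1 -0.3  5.2] j [0.61 0.43 1.88 0.   0.83 0.39]
[ 0.0006 -0.0007 -0.2991] [ 0.001 -0.001 -0.003]
[-0.872  -0.082  -0.2995] [ 0.001 -0.001  0.094]
```

step_arm:
  targets:
    - [[0,0,-0.04,0,0,0,1],[0,0,-0.1,0,0,0,1],[0,0,-0.16,0,0,0,1],[0,0,-0.22,0,0,0,1],[0,0,-0.28,0,0,0,1],[-0.05,-0.005,-0.3,0,0,0,1],[-0.12,-0.01,-0.3,0,0,0,1],[-0.2,-0.02,-0.3,0,0,0.05,1],[-0.28,-0.026,-0.3,0,0,0.09,1],[-0.36,-0.034,-0.3,0,0,0.09,1],[-0.44,-0.041,-0.3,0,0,0.09,1],[-0.52,-0.049,-0.3,0,0,0.09,1],[-0.6,-0.056,-0.3,0,0,0.09,1],[-0.68,-0.064,-0.3,0,0,0.09,1],[-0.76,-0.071,-0.3,0,0,0.09,1],[-0.82,-0.077,-0.3,0,0,0.09,1],[-0.86,-0.081,-0.3,0,0,0.09,1],[-0.872,-0.082,-0.3,0,0,0.09,1],[-0.872,-0.082,-0.3,0,0,0.09,1],[-0.872,-0.082,-0.3,0,0,0.09,1]]

```text
clock: 4.9
position: [499.6, -205.6, 239.4]
ee_rot: [0.644, 0.765, 0.0, -0.001]
contact_force: [1.1, 0.2, -2.7]
finger_gap: 60.3
grasp_force: 30.0
```

```bash
cat > chk.py <<'E'
# chk.py bay Hmould : held mould (top face) against the bay's wall tops, in rack axes, scene and top views
import sys
from h import *
b=int(sys.argv[1]);H=float(sys.argv[2]);g=float(sys.argv[3]) # g: TCP height above mould base
s=env.read_state();p0=s['position'];th=np.radians(9.7);R=np.array([[np.cos(th),-np.sin(th)],[np.sin(th),np.cos(th)]])
y0={1:0,2:-110,3:110}[b];seat=np.array([500.8,-206.7])+R@[0,y0]
print('tcp rel seat',((p0[:2]-seat)@R).round(1))
for n in('scene','top'):
    c=cap(n,f'chk{b}_{n}.png');q=cloud(c).reshape(-1,3);f=c['frame'].reshape(-1,3).astype(int)
    r=(q[:,:2]-seat)@R; base=p0[2]-g
    m=(q[:,2]>base+3)&(q[:,2]<base+g-22)&(abs(r[:,0])<45)&(abs(r[:,1])<45)
    if m.sum(): print(n,'mould body',m.sum(),np.percentile(r[m],[3,97],axis=0).round(1).tolist(),'zmin',q[m,2].min().round(1))
    wh=14+{1:97,2:117,3:137}[b]
    for sg in(-1,1):
        k=(abs(q[:,2]-wh)<4)&(abs(r[:,1]-sg*28.5)<9)&(abs(r[:,0])<27)
        if k.sum()>5: print(n,'wall',sg,k.sum(),np.percentile(r[k],[3,97],axis=0).round(1).tolist())
E
python3 chk.py 1 85 60;python3 go.py 500.3 -207 160 9.7
```

```text
tcp rel seat [-1.   1.3]
scene mould body 386 [[-20.0, -24.1], [28.7, 17.3]] zmin 182.8
scene wall -1 52 [[-22.1, -34.1], [19.6, -28.3]]
scene wall 1 48 [[-22.0, 22.8], [19.7, 28.9]]
top mould body 104 [[-32.2, 17.4], [24.3, 25.7]] zmin 182.5
top wall 1 43 [[-23.5, 25.2], [17.4, 30.9]]
t 5.0 p [ 499.8 -205.4  239.8] yaw 9.89 gap 60.4 F 30.0 f [ 0.4  0.1 -2.2] j [-0.41  0.26  1.63  0.    1.25 -0.58]
[-0.0029  0.0004  0.133 ] [-0.001 -0.002  0.006]
```

```bash
python3 go.py 498.9 -207.6 182 9.7
```

```text
t 5.0 p [ 499.8 -205.4  239.8] yaw 9.89 gap 60.4 F 30.0 f [ 0.4  0.1 -2.2] j [-0.41  0.26  1.63  0.    1.25 -0.58]
[-0.0035 -0.002   0.0963] [-0.001 -0.002  0.006]
```

step_arm:
  targets:
    - [[-0.0035,-0.002,0.03,0,0,0.006,1],[-0.0035,-0.002,0.065,0,0,0.006,1],[-0.0035,-0.002,0.096,0,0,0.006,1],[-0.0035,-0.002,0.096,0,0,0.006,1],[-0.0035,-0.002,0.096,0,0,0.006,1]]

```text
clock: 5.5
position: [499.4, -208.3, 182.8]
ee_rot: [0.645, 0.764, 0.0, 0.0]
contact_force: [-1.3, 0.3, -2.8]
finger_gap: 60.3
grasp_force: 30.0
```

```bash
python3 chk.py 1 85 60;python3 go.py 498.9 -207.6 120 9.7; python3 - <<'E'
import cv2
a=cv2.imread('pics/chk1_scene.png')[120:290,150:330];cv2.imwrite('pics/c1.png',cv2.convertScaleAbs(cv2.resize(a,None,fx=3.3,fy=3.3,interpolation=2),alpha=1.4))
E
```

```text
tcp rel seat [-1.7 -1.3]
scene mould body 332 [[-21.7, -26.6], [28.0, 14.7]] zmin 126.0
scene wall -1 56 [[-21.4, -34.5], [20.7, -28.3]]
scene wall 1 17 [[5.7, 22.8], [19.9, 28.4]]
top mould body 83 [[-32.0, 14.1], [23.2, 22.3]] zmin 126.4
top wall 1 47 [[-23.9, 25.0], [17.3, 31.4]]
t 5.6 p [ 500.  -208.9  183.7] yaw 9.67 gap 59.9 F 30.0 f [ 1.1 -0.1 -3. ] j [-0.42  0.3   1.72  0.    1.12 -0.59]
[ 0.0025 -0.0016  0.1061] [ 0.004  0.002 -0.001]
```

View pics/c1.png

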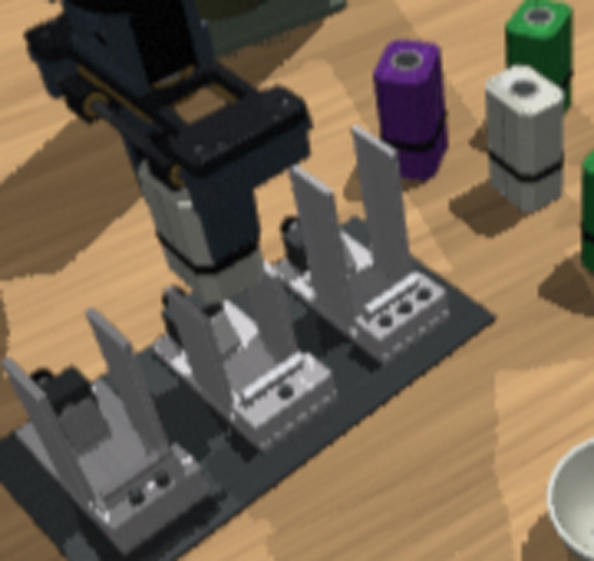

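The crop shows the small mould above bay 1, centred between its walls at about (220,290) in the crop. Lowering it in steps.

step_arm:
  targets:
    - [[0.0008,-0.0013,0.02,0,0,0,1],[0.0008,-0.0013,0.04,0,0,0,1],[0.0008,-0.0013,0.06,0,0,0,1],[0.0008,-0.0013,0.08,0,0,0,1],[0.0008,-0.0013,0.1,0,0,0,1],[0.0008,-0.0013,0.12,0,0,0,1],[0.0008,-0.0013,0.12,0,0,0,1]]

```text
clock: 6.3
position: [497.1, -208.2, 108.1]
ee_rot: [0.645, 0.764, -0.001, -0.002]
contact_force: [-0.0, 0.4, -2.8]
finger_gap: 60.2
grasp_force: 30.0
```

step_arm:
  targets:
    - [[0,0,0.01,0,0,0,1],[0,0,0.02,0,0,0,1],[0,0,0.03,0,0,0,1],[0,0,0.04,0,0,0,1],[0,0,0.05,0,0,0,1],[0,0,0.054,0,0,0,1],[0,0,0.054,0,0,0,1]]

```text
clock: 7.0
position: [499.0, -208.9, 77.6]
ee_rot: [0.645, 0.764, 0.0, 0.001]
contact_force: [3.3, -0.8, -3.5]
finger_gap: 59.8
grasp_force: 30.0
```

```bash
python3 go.py 498.9 -207.6 74 9.7
```

```text
t 7.0 p [ 499.  -208.9   77.6] yaw 9.63 gap 59.8 F 30.0 f [ 3.3 -0.8 -3.5] j [-0.42  0.41  1.86  0.    0.87 -0.59]
[0.0022 0.0002 0.006 ] [ 0.003  0.001 -0.002]
```

step_arm:
  targets:
    - [[0,0,0.003,0,0,0,1],[0,0,0.006,0,0,0,1],[0,0,0.006,0,0,0,1]]

```text
clock: 7.3
position: [498.7, -208.8, 74.6]
ee_rot: [0.645, 0.764, 0.0, 0.0]
contact_force: [4.1, 0.3, 0.7]
finger_gap: 60.1
grasp_force: 30.0
```

step_arm:
  targets:
    - [[0,0,0.002,0,0,0,1],[0,0,0.002,0,0,0,1]]

```text
clock: 7.5
position: [498.8, -208.8, 74.5]
ee_rot: [0.645, 0.764, 0.0, 0.001]
contact_force: [2.9, 1.5, 8.5]
finger_gap: 60.3
grasp_force: 30.0
```

step_arm:
  targets:
    - [[0,0,0,0,0,0,0],[0,0,0,0,0,0,0],[0,0,0,0,0,0,0],[0,0,0,0,0,0,0],[0,0,0,0,0,0,0],[0,0,0,0,0,0,0],[0,0,-0.06,0,0,0,0],[0,0,-0.12,0,0,0,0],[0,0,-0.2,0,0,0,0],[0,0,-0.28,0,0,0,0],[0,0,-0.28,0,0,0,0],[0,0,-0.28,0,0,0,0]]

```text
clock: 8.7
position: [498.5, -208.8, 242.1]
ee_rot: [0.645, 0.764, 0.0, 0.001]
contact_force: [0.4, 0.3, -0.1]
finger_gap: 91.1
grasp_force: 0.0
```

```bash
python3 go.py 441 84.2 170 3.5; cat > seat.py <<'E'
import sys
from h import *
b=int(sys.argv[1]);H={1:99,2:119,3:139}[b];th=np.radians(9.7);R=np.array([[np.cos(th),-np.sin(th)],[np.sin(th),np.cos(th)]])
seat=np.array([500.8,-206.7])+R@[0,{1:0,2:-110,3:110}[b]]
for n in('scene','top'):
    c=cap(n);q=cloud(c).reshape(-1,3);r=(q[:,:2]-seat)@R
    for nm,z in(('mould',H),('wall',H+12)):
        m=(abs(q[:,2]-z)<4)&(abs(r[:,0])<40)&((abs(r[:,1]+1)<24)if nm=='mould' else (abs(r[:,1])>22)&(abs(r[:,1])<38))
        if m.sum()>5: print(n,nm,m.sum(),'z %.1f'%np.median(q[m,2]),np.percentile(r[m],[2,98],axis=0).round(1).tolist())
        if nm=='mould' and m.sum()>20:
            A=np.c_[q[m,:2],np.ones(m.sum())];print(' tilt deg',np.degrees(np.linalg.lstsq(A,q[m,2],rcond=None)[0][:2]).round(1))
E
python3 seat.py 1
```

```text
t 8.7 p [ 498.5 -208.8  242.1] yaw 9.63 gap 91.1 F 0.0 f [ 0.4  0.3 -0.1] j [-0.42  0.26  1.63  0.    1.25 -0.59]
[ 0.4976 -0.0131  0.1195] [0.004 0.002 0.204]
scene mould 388 z 99.4 [[-29.6, -22.8], [27.9, 19.4]]
 tilt deg [-0.7  0.1]
scene wall 100 z 110.9 [[-21.9, -33.9], [19.3, 28.5]]
top mould 379 z 99.1 [[-31.2, -22.4], [25.2, 21.0]]
 tilt deg [-0.7  0.4]
top wall 57 z 110.4 [[-24.1, -26.6], [18.0, 31.1]]
```

step_arm:
  targets:
    - [[0.08,-0.002,0,0,0,0.1,0],[0.16,-0.004,0,0,0,0.204,0],[0.24,-0.006,0,0,0,0.204,0],[0.32,-0.008,0,0,0,0.204,0],[0.4,-0.01,0,0,0,0.204,0],[0.46,-0.012,0.04,0,0,0.204,0],[0.498,-0.013,0.08,0,0,0.204,0],[0.498,-0.013,0.12,0,0,0.204,0],[0.498,-0.013,0.12,0,0,0.204,0],[0.498,-0.013,0.12,0,0,0.204,0]]

```text
clock: 9.8
position: [440.1, 84.4, 168.3]
ee_rot: [0.685, 0.728, -0.001, -0.001]
contact_force: [0.2, -0.3, 0.1]
finger_gap: 90.9
grasp_force: 0.0
```

```bash
python3 go.py 441 84.2 72 3.5
```

```text
t 9.8 p [440.1  84.4 168.3] yaw 3.50 gap 90.9 F 0.0 f [ 0.2 -0.3  0.1] j [ 0.16  0.18  1.94 -0.    1.03  0.1 ]
[-0.0004  0.002   0.1605] [-0.005  0.001  0.   ]
```

step_arm:
  targets:
    - [[0,0.001,0.04,0,0,0,0],[0,0.001,0.08,0,0,0,0],[0,0.001,0.12,0,0,0,0],[0,0.001,0.16,0,0,0,0],[0,0.001,0.16,0,0,0,0],[0,0.001,0.16,0,0,0,0],[0,0.001,0.16,0,0,0,1],[0,0.001,0.16,0,0,0,1],[0,0.001,0.16,0,0,0,1],[0,0.001,0.16,0,0,0,1],[0,0.001,0.16,0,0,0,1],[0,0.001,0.16,0,0,0,1]]

```text
clock: 11.0
position: [441.3, 84.7, 73.6]
ee_rot: [0.685, 0.728, 0.0, 0.0]
contact_force: [-1.5, -0.1, 5.7]
finger_gap: 60.2
grasp_force: 30.0
```

```bash
python3 go.py 441 84.2 262 3.5 517 -316.2 262 9.7
```

```text
t 11.0 p [441.3  84.7  73.6] yaw 3.51 gap 60.2 F 30.0 f [-1.5 -0.1  5.7] j [0.16 0.3  2.07 0.   0.78 0.1 ]
[-0.0008 -0.0004 -0.314 ] [ 0.001 -0.     0.   ]
[-0.6746  0.0851 -0.3141] [ 0.001 -0.    -0.206]
```

step_arm:
  targets:
    - [[0,0,-0.04,0,0,0,1],[0,0,-0.1,0,0,0,1],[0,0,-0.16,0,0,0,1],[0,0,-0.22,0,0,0,1],[0,0,-0.28,0,0,0,1],[-0.05,0.006,-0.31,0,0,0,1],[-0.12,0.015,-0.31,0,0,-0.1,1],[-0.2,0.025,-0.31,0,0,-0.2,1],[-0.28,0.035,-0.31,0,0,-0.206,1],[-0.36,0.045,-0.31,0,0,-0.206,1],[-0.44,0.056,-0.31,0,0,-0.206,1],[-0.52,0.066,-0.31,0,0,-0.206,1],[-0.6,0.076,-0.31,0,0,-0.206,1],[-0.65,0.082,-0.31,0,0,-0.206,1],[-0.674,0.085,-0.31,0,0,-0.206,1],[-0.674,0.085,-0.26,0,0,-0.206,1],[-0.674,0.085,-0.24,0,0,-0.206,1],[-0.674,0.085,-0.24,0,0,-0.206,1],[-0.674,0.085,-0.24,0,0,-0.206,1]]

```text
clock: 12.9
position: [517.1, -315.1, 217.4]
ee_rot: [0.644, 0.765, 0.0, -0.0]
contact_force: [-0.3, -0.1, -3.1]
finger_gap: 60.1
grasp_force: 30.0
```

```bash
python3 chk.py 2 105 73.5;python3 go.py 517 -316.2 140 9.7
```

```text
tcp rel seat [-2.2  0.4]
scene mould body 548 [[-18.8, -25.2], [27.5, 18.4]] zmin 147.0
scene wall -1 57 [[-22.2, -33.9], [18.9, -28.1]]
scene wall 1 25 [[2.1, 23.1], [20.2, 29.0]]
top mould body 193 [[-33.3, 14.7], [23.1, 23.6]] zmin 147.3
top wall 1 48 [[-22.6, 25.3], [18.2, 31.3]]
t 13.0 p [ 517.6 -315.6  218.5] yaw 9.74 gap 60.0 F 30.0 f [ 0.1 -0.3 -3.6] j [-0.57  0.38  1.51  0.    1.25 -0.74]
[-0.0007 -0.0013  0.1308] [0.003 0.003 0.001]
```

step_arm:
  targets:
    - [[-0.0007,0,0.02,0,0,0,1],[-0.0007,0,0.04,0,0,0,1],[-0.0007,0,0.06,0,0,0,1],[-0.0007,0,0.08,0,0,0,1],[-0.0007,0,0.1,0,0,0,1],[-0.0007,0,0.12,0,0,0,1],[-0.0007,0,0.14,0,0,0,1],[-0.0007,0,0.16,0,0,0,1],[-0.0007,0,0.16,0,0,0,1]]

```text
clock: 13.9
position: [515.9, -315.6, 118.9]
ee_rot: [0.645, 0.764, -0.0, -0.002]
contact_force: [-0.3, 0.5, -2.5]
finger_gap: 59.9
grasp_force: 30.0
```

step_arm:
  targets:
    - [[0,0,0.01,0,0,0,1],[0,0,0.02,0,0,0,1],[0,0,0.03,0,0,0,1],[0,0,0.04,0,0,0,1],[0,0,0.05,0,0,0,1],[0,0,0.05,0,0,0,1]]

```text
clock: 14.5
position: [517.8, -316.6, 90.7]
ee_rot: [0.645, 0.764, 0.0, 0.001]
contact_force: [4.6, -1.0, -3.2]
finger_gap: 60.0
grasp_force: 30.0
```

step_arm:
  targets:
    - [[0,0,0.003,0,0,0,1],[0,0,0.005,0,0,0,1],[0,0,0.005,0,0,0,1]]

```text
clock: 14.8
position: [517.1, -316.3, 87.9]
ee_rot: [0.645, 0.764, 0.0, 0.0]
contact_force: [3.6, -0.5, -1.9]
finger_gap: 60.1
grasp_force: 30.0
```

step_arm:
  targets:
    - [[0,0,0.002,0,0,0,1],[0,0,0.002,0,0,0,1]]

```text
clock: 15.0
position: [517.2, -316.3, 87.6]
ee_rot: [0.645, 0.764, 0.0, 0.0]
contact_force: [3.3, 0.8, 2.8]
finger_gap: 59.9
grasp_force: 30.0
```

step_arm:
  targets:
    - [[0,0,0.0015,0,0,0,1],[0,0,0.0015,0,0,0,1]]

```text
clock: 15.2
position: [517.2, -316.3, 87.6]
ee_rot: [0.645, 0.764, 0.0, 0.001]
contact_force: [2.3, 1.6, 8.5]
finger_gap: 59.8
grasp_force: 30.0
```

step_arm:
  targets:
    - [[0,0,0,0,0,0,0],[0,0,0,0,0,0,0],[0,0,0,0,0,0,0],[0,0,0,0,0,0,0],[0,0,0,0,0,0,0],[0,0,0,0,0,0,0],[0,0,-0.06,0,0,0,0],[0,0,-0.12,0,0,0,0],[0,0,-0.2,0,0,0,0],[0,0,-0.28,0,0,0,0],[0,0,-0.28,0,0,0,0],[0,0,-0.28,0,0,0,0]]

```text
clock: 16.4
position: [517.2, -316.4, 255.1]
ee_rot: [0.645, 0.764, 0.0, 0.001]
contact_force: [-0.0, -0.4, -0.1]
finger_gap: 91.3
grasp_force: 0.0
```

```bash
python3 seat.py 2; python3 go.py 614.5 230.2 250 84.5
```

```text
scene mould 499 z 119.6 [[-29.3, -23.6], [28.1, 19.6]]
 tilt deg [-0.8 -0.3]
scene wall 120 z 131.2 [[-21.9, -33.8], [20.4, 28.5]]
top mould 387 z 119.1 [[-30.8, -23.0], [26.0, 19.4]]
 tilt deg [ 0.1 -0.3]
top wall 100 z 130.5 [[-22.9, -31.3], [18.7, 31.6]]
t 16.5 p [ 516.1 -315.8  252.3] yaw 9.69 gap 90.9 F 0.0 f [-0.9  0.6  0.1] j [-0.57  0.36  1.46 -0.    1.33 -0.74]
[0.8694 0.3148 0.005 ] [-1.000e-03 -7.000e-03 -2.494e+00]
```

step_arm:
  targets:
    - [[0.869,0.315,0,0,0,-1,0],[0.869,0.315,0,0,0,-1,0],[0.869,0.315,0,0,0,-1,0],[0.869,0.315,0,0,0,-1,0],[0.869,0.315,0,0,0,-1,0],[0.869,0.315,0,0,0,-1,0],[0.869,0.315,0,0,0,-1,0],[0.869,0.315,0,0,0,-1,0],[0.869,0.315,0,0,0,-1,0],[0.869,0.315,0,0,0,-1,0],[0.869,0.315,0,0,0,-1,0],[0.869,0.315,0,0,0,-1,0]]

```text
clock: 17.7
position: [614.9, 234.9, 250.6]
ee_rot: [0.423, 0.906, -0.0, -0.002]
contact_force: [-0.1, -0.6, -0.8]
finger_gap: 91.1
grasp_force: 0.0
```

step_arm:
  targets:
    - [[0,0,0,0,0,-1,0],[0,0,0,0,0,-1,0],[0,0,0,0,0,-1,0],[0,0,0,0,0,-1,0],[0,0,0,0,0,-1,0]]

```text
clock: 18.2
position: [614.8, 228.5, 252.0]
ee_rot: [0.177, 0.984, -0.001, -0.002]
contact_force: [0.1, 0.0, 0.5]
finger_gap: 91.6
grasp_force: 0.0
```

```bash
python3 go.py 614.5 230.2 190 84.5
python3 - <<'E'
from h import *
# tall mould yaw from its two edges / uprights, start images
for n,o in(('top',(612.2,229.4)),('scene',(613.6,227))):
    c=dict(np.load(n+'0.npz'));q=cloud(c).reshape(-1,3);f=c['frame'].reshape(-1,3).astype(int)
    m=(abs(q[:,2]-137)<6)&(np.hypot(q[:,0]-o[0],q[:,1]-o[1])<52)
    br=m&(f[:,0]-f[:,2]>25); p=q[br,:2]; print(n,br.sum())
    if br.sum()>20:
        d=p-np.array(o); a=p[d[:,0]>0].mean(0);b=p[d[:,0]<0].mean(0);print(a,b,(a+b)/2,np.degrees(np.arctan2(*(a-b)[::-1])),(d[:,0]>0).sum(),(d[:,0]<0).sum())
    m=(q[:,2]>40)&(q[:,2]<170)&(abs(q[:,1]-90)<60)&(q[:,0]>620);print('fig',q[m].min(0),q[m].max(0))
E
```

```text
t 18.2 p [614.8 228.5 252. ] yaw 69.64 gap 91.6 F 0.0 f [0.1 0.  0.5] j [ 0.34  0.44  1.33 -0.    1.38 -0.88]
[0.0012 0.0028 0.1034] [-0.004 -0.006 -0.495]
top 120
[648.03744332 225.29457873] [575.90874375 235.22543217] [611.97309353 230.26000545] -7.8393338461724715 57 63
fig [727.42662918  71.14090574  40.14374851] [769.50107341 119.86678986 158.17828632]
scene 108
[650.89228352 222.37926482] [578.01978562 231.8917683 ] [614.45603457 227.13551656] -7.437124972040818 54 54
fig [732.87190409  67.13816799  40.18913582] [779.69579873 112.1081581  157.83004279]
```

step_arm:
  targets:
    - [[0.0005,0.003,0.04,0,0,-0.25,0],[0.0005,0.003,0.09,0,0,-0.427,0],[0.0005,0.003,0.1,0,0,-0.427,0],[0.0005,0.003,0.1,0,0,-0.427,0],[0.0005,0.003,0.1,0,0,-0.427,0]]

```text
clock: 18.7
position: [616.5, 231.2, 195.0]
ee_rot: [0.066, 0.998, 0.0, 0.001]
contact_force: [-0.6, -0.5, 0.6]
finger_gap: 91.4
grasp_force: 0.0
```

```bash
python3 go.py 614.6 230.6 95 82.4
```

```text
t 18.7 p [616.5 231.2 195. ] yaw 82.38 gap 91.4 F 0.0 f [-0.6 -0.5  0.6] j [ 0.34  0.47  1.42  0.    1.25 -1.1 ]
[ 0.0032 -0.0016  0.1666] [ 0.001  0.002 -0.001]
```

step_arm:
  targets:
    - [[0.002,-0.001,0.04,0,0,0,0],[0.002,-0.001,0.08,0,0,0,0],[0.002,-0.001,0.12,0,0,0,0],[0.002,-0.001,0.16,0,0,0,0],[0.002,-0.001,0.166,0,0,0,0],[0.002,-0.001,0.166,0,0,0,0],[0.002,-0.001,0.166,0,0,0,1],[0.002,-0.001,0.166,0,0,0,1],[0.002,-0.001,0.166,0,0,0,1],[0.002,-0.001,0.166,0,0,0,1],[0.002,-0.001,0.166,0,0,0,1],[0.002,-0.001,0.166,0,0,0,1],[0.002,-0.001,0.166,0,0,0,1]]

```text
clock: 20.0
position: [614.6, 230.7, 94.6]
ee_rot: [0.065, 0.998, -0.0, -0.0]
contact_force: [-0.1, -1.2, 1.1]
finger_gap: 46.3
grasp_force: 30.0
```

```bash
python3 go.py 480 230 300 82.4
```

```text
t 20.0 p [614.6 230.7  94.6] yaw 82.50 gap 46.3 F 30.0 f [-0.1 -1.2  1.1] j [ 0.34  0.55  1.55 -0.    1.04 -1.1 ]
[ 0.2222 -0.0305 -0.3424] [-0.     0.     0.003]
```

step_arm:
  targets:
    - [[0,0,-0.02,0,0,0,1],[0,0,-0.06,0,0,0,1],[0,0,-0.1,0,0,0,1],[0,0,-0.14,0,0,0,1],[0,0,-0.18,0,0,0,1],[0,0,-0.22,0,0,0,1],[0,0,-0.26,0,0,0,1],[0,0,-0.26,0,0,0,1],[0.07,0.015,-0.26,0,0,0,1],[0.14,0.03,-0.26,0,0,0,1],[0.21,0.045,-0.26,0,0,0,1],[0.26,0.056,-0.24,0,0,0,1],[0.285,0.062,-0.2,0,0,0,1],[0.285,0.062,-0.14,0,0,0,1],[0.285,0.062,-0.08,0,0,0,1],[0.285,0.062,-0.02,0,0,0,1],[0.285,0.062,-0.005,0,0,0,1],[0.285,0.062,-0.005,0,0,0,1]]

```text
clock: 21.8
position: [448.6, 289.3, 95.7]
ee_rot: [0.065, 0.998, -0.001, -0.002]
contact_force: [0.6, 0.3, -4.2]
finger_gap: 45.9
grasp_force: 30.0
```

```bash
python3 go.py 450 290 90 82.4
```

```text
t 21.8 p [448.6 289.3  95.7] yaw 82.50 gap 45.9 F 30.0 f [ 0.6  0.3 -4.2] j [ 0.55  0.38  1.85  0.    0.91 -0.89]
[-0.0022  0.0016  0.0094] [-0.006 -0.007  0.003]
```

step_arm:
  targets:
    - [[0,0,0.005,0,0,0,1],[0,0,0.01,0,0,0,1],[0,0,0.01,0,0,0,1]]

```text
clock: 22.1
position: [450.4, 290.3, 92.4]
ee_rot: [0.065, 0.998, 0.001, 0.001]
contact_force: [-0.0, -0.2, -4.3]
finger_gap: 46.2
grasp_force: 30.0
```

step_arm:
  targets:
    - [[0,0,0.002,0,0,0,1],[0,0,0.002,0,0,0,1]]

```text
clock: 22.3
position: [450.1, 290.2, 90.7]
ee_rot: [0.065, 0.998, 0.0, 0.0]
contact_force: [0.4, -0.2, -3.6]
finger_gap: 46.3
grasp_force: 30.0
```

step_arm:
  targets:
    - [[0,0,0.002,0,0,0,1],[0,0,0.002,0,0,0,1],[0,0,0.004,0,0,0,1],[0,0,0.004,0,0,0,1]]

```text
clock: 22.7
position: [450.0, 290.1, 88.6]
ee_rot: [0.065, 0.998, 0.0, 0.0]
contact_force: [-2.0, -0.2, 3.2]
finger_gap: 45.9
grasp_force: 30.0
```

step_arm:
  targets:
    - [[0,0,0,0,0,0,0],[0,0,0,0,0,0,0],[0,0,0,0,0,0,0],[0,0,0,0,0,0,0],[0,0,0,0,0,0,0],[0,0,0,0,0,0,0],[0,0,-0.04,0,0,0,0],[0,0,-0.1,0,0,0,0],[0,0,-0.14,0,0,0,0],[0,0,-0.14,0,0,0.25,0],[0,0,-0.14,0,0,0.5,0],[0,0,-0.14,0,0,0.75,0],[0,0,-0.14,0,0,1,0],[0,0,-0.14,0,0,1,0]]

```text
clock: 24.1
position: [449.9, 290.0, 171.8]
ee_rot: [0.321, 0.947, 0.0, -0.0]
contact_force: [-0.7, 0.6, 1.4]
finger_gap: 91.4
grasp_force: 0.0
```

step_arm:
  targets:
    - [[0,0,0,0,0,1,0],[0,0,0,0,0,1,0],[0,0,0,0,0,1,0],[0,0,0,0,0,1,0],[0,0,0,0,0,1,0]]

```text
clock: 24.6
position: [449.9, 290.0, 171.8]
ee_rot: [0.554, 0.832, -0.0, -0.0]
contact_force: [0.6, -0.7, 0.9]
finger_gap: 91.1
grasp_force: 0.0
```

step_arm:
  targets:
    - [[0,0,0,0,0,1,0],[0,0,0,0,0,1,0],[0,0,0,0,0,1,0],[0,0,0,0,0,1,0],[0,0,0,0,0,1,0],[0,0,0,0,0,1,0]]

```text
clock: 25.2
position: [449.9, 290.0, 171.8]
ee_rot: [0.751, 0.661, -0.0, -0.0]
contact_force: [-1.5, -0.5, -0.0]
finger_gap: 91.5
grasp_force: 0.0
```

```bash
python3 - <<'E'
from h import *
c=cap('scene','s3.png');q=cloud(c).reshape(-1,3);f=c['frame'].reshape(-1,3).astype(int)
m=(abs(q[:,2]-125)<4)&(np.hypot(q[:,0]-450,q[:,1]-287)<45)&(np.ptp(f,axis=1)<45)&(f.min(1)>60)
print(m.sum(),cv2.minAreaRect(q[m,:2].astype(np.float32)))
E
python3 go.py 450 290.1 92 -7.5
```

```text
169 ((449.9241027832031, 287.1536865234375), (45.4361457824707, 60.75337600708008), 82.21522521972656)
t 25.2 p [449.9 290.  171.8] yaw -7.34 gap 91.3 F 0.0 f [0.  0.4 0.2] j [0.55 0.3  1.75 0.   1.09 0.68]
[2.000e-04 1.000e-04 1.331e-01] [-0.    -0.     0.005]
```

step_arm:
  targets:
    - [[0,0,0.04,0,0,0.005,0],[0,0,0.08,0,0,0.005,0],[0,0,0.12,0,0,0.005,0],[0,0,0.133,0,0,0.005,0],[0,0,0.133,0,0,0.005,0],[0,0,0.133,0,0,0.005,0],[0,0,0.133,0,0,0.005,1],[0,0,0.133,0,0,0.005,1],[0,0,0.133,0,0,0.005,1],[0,0,0.133,0,0,0.005,1],[0,0,0.133,0,0,0.005,1],[0,0,0.133,0,0,0.005,1]]

```text
clock: 26.45
position: [450.0, 290.1, 92.4]
ee_rot: [0.753, 0.658, 0.0, -0.0]
contact_force: [-0.7, 0.3, 2.0]
finger_gap: 60.0
grasp_force: 30.0
```

```bash
python3 go.py 480.3 -99.5 280 9.7
```

```text
t 26.4 p [450.  290.1  92.4] yaw -7.65 gap 60.0 F 30.0 f [-0.7  0.3  2. ] j [0.55 0.39 1.85 0.   0.9  0.68]
[-0.6367  0.1366 -0.3129] [ 0.001 -0.001 -0.578]
```

step_arm:
  targets:
    - [[0,0,-0.04,0,0,0,1],[0,0,-0.1,0,0,0,1],[0,0,-0.16,0,0,0,1],[0,0,-0.22,0,0,0,1],[0,0,-0.28,0,0,0,1],[-0.05,0.011,-0.31,0,0,0,1],[-0.12,0.026,-0.31,0,0,-0.1,1],[-0.2,0.043,-0.31,0,0,-0.25,1],[-0.28,0.06,-0.31,0,0,-0.4,1],[-0.36,0.077,-0.31,0,0,-0.5,1],[-0.44,0.094,-0.31,0,0,-0.578,1],[-0.52,0.112,-0.31,0,0,-0.578,1],[-0.59,0.127,-0.31,0,0,-0.578,1],[-0.637,0.137,-0.31,0,0,-0.578,1],[-0.637,0.137,-0.29,0,0,-0.578,1],[-0.637,0.137,-0.275,0,0,-0.578,1],[-0.637,0.137,-0.275,0,0,-0.578,1],[-0.637,0.137,-0.275,0,0,-0.578,1]]

```text
clock: 28.25
position: [480.1, -98.6, 256.5]
ee_rot: [0.644, 0.765, -0.0, -0.001]
contact_force: [0.3, -0.1, -4.0]
finger_gap: 60.0
grasp_force: 30.0
```

```bash
python3 chk.py 3 125 92.4;python3 go.py 480.3 -99.5 160 9.7
```

```text
tcp rel seat [-2.1  0.1]
scene mould body 704 [[-23.0, -25.2], [27.2, 13.7]] zmin 167.3
scene wall -1 50 [[-21.8, -35.0], [19.8, -28.2]]
scene wall 1 13 [[10.3, 22.7], [20.1, 28.4]]
top wall 1 18 [[-3.3, 25.7], [17.3, 30.9]]
t 28.4 p [480.7 -98.8 257.3] yaw 9.78 gap 60.1 F 30.0 f [-0.7 -0.3 -4.3] j [-0.23  0.17  1.71  0.    1.27 -0.4 ]
[-0.001  -0.0009  0.1621] [ 0.001 -0.     0.003]
```

step_arm:
  targets:
    - [[-0.0008,0,0.02,0,0,0,1],[-0.0008,0,0.04,0,0,0,1],[-0.0008,0,0.06,0,0,0,1],[-0.0008,0,0.08,0,0,0,1],[-0.0008,0,0.1,0,0,0,1],[-0.0008,0,0.12,0,0,0,1],[-0.0008,0,0.14,0,0,0,1],[-0.0008,0,0.16,0,0,0,1],[-0.0008,0,0.18,0,0,0,1],[-0.0008,0,0.195,0,0,0,1],[-0.0008,0,0.195,0,0,0,1]]

```text
clock: 29.45
position: [479.7, -100.0, 138.6]
ee_rot: [0.645, 0.764, -0.001, -0.001]
contact_force: [-0.4, 0.5, -3.9]
finger_gap: 59.9
grasp_force: 30.0
```

step_arm:
  targets:
    - [[0,0,0.01,0,0,0,1],[0,0,0.02,0,0,0,1],[0,0,0.03,0,0,0,1],[0,0,0.04,0,0,0,1],[0,0,0.048,0,0,0,1],[0,0,0.048,0,0,0,1]]

```text
clock: 30.05
position: [481.6, -100.3, 111.0]
ee_rot: [0.645, 0.764, 0.001, 0.001]
contact_force: [3.0, -0.4, -3.5]
finger_gap: 60.0
grasp_force: 30.0
```

Floor contact is expected at TCP z of about 106.4.

step_arm:
  targets:
    - [[0,0,0.003,0,0,0,1],[0,0,0.006,0,0,0,1],[0,0,0.006,0,0,0,1]]

```text
clock: 30.35
position: [481.2, -100.2, 107.6]
ee_rot: [0.645, 0.764, 0.0, 0.001]
contact_force: [3.4, -0.1, -2.7]
finger_gap: 59.8
grasp_force: 30.0
```

step_arm:
  targets:
    - [[0,0,0.002,0,0,0,1],[0,0,0.002,0,0,0,1]]

```text
clock: 30.55
position: [480.9, -100.2, 106.4]
ee_rot: [0.645, 0.764, 0.0, 0.0]
contact_force: [4.5, -0.6, -3.3]
finger_gap: 59.9
grasp_force: 30.0
```

step_arm:
  targets:
    - [[0,0,0.002,0,0,0,1],[0,0,0.003,0,0,0,1],[0,0,0.003,0,0,0,1]]

```text
clock: 30.85
position: [480.9, -100.2, 106.4]
ee_rot: [0.645, 0.764, 0.0, 0.001]
contact_force: [1.3, 1.0, 10.4]
finger_gap: 59.9
grasp_force: 30.0
```

Seated on the floor. Releasing and retreating.

step_arm:
  targets:
    - [[0,0,0,0,0,0,0],[0,0,0,0,0,0,0],[0,0,0,0,0,0,0],[0,0,0,0,0,0,0],[0,0,0,0,0,0,0],[0,0,0,0,0,0,0],[0,0,-0.06,0,0,0,0],[0,0,-0.12,0,0,0,0],[0,0,-0.2,0,0,0,0],[0,0,-0.26,0,0,0,0],[0.15,0,-0.26,0,0,0,0],[0.25,0,-0.26,0,0,0,0],[0.25,0,-0.26,0,0,0,0],[0.25,0,-0.26,0,0,0,0],[0.25,0,-0.26,0,0,0,0]]

```text
clock: 32.35
position: [455.1, 48.4, 260.6]
ee_rot: [0.644, 0.765, -0.0, 0.0]
contact_force: [0.9, 0.4, -1.3]
finger_gap: 91.0
grasp_force: 0.0
```

```bash
for b in 1 2 3; do python3 seat.py $b; done; python3 - <<'E'
from h import *
cap('scene','end.png')
E
```

```text
scene mould 386 z 99.5 [[-29.5, -23.1], [27.8, 19.0]]
 tilt deg [-0.8 -0.6]
scene wall 103 z 110.7 [[-22.9, -34.1], [20.1, 28.7]]
top mould 382 z 99.2 [[-31.2, -22.6], [25.3, 21.0]]
 tilt deg [-0.1 -0.3]
top wall 85 z 110.7 [[-24.2, -31.5], [17.6, 31.2]]
scene mould 506 z 119.4 [[-29.4, -23.9], [28.0, 18.8]]
 tilt deg [-0.9 -0.2]
scene wall 117 z 131.1 [[-23.0, -33.9], [21.2, 28.8]]
top mould 392 z 119.1 [[-31.1, -22.9], [25.9, 19.9]]
 tilt deg [-0.   0.7]
top wall 100 z 130.6 [[-23.4, -32.0], [18.8, 31.3]]
scene mould 315 z 139.3 [[-30.2, -21.8], [27.4, 22.5]]
 tilt deg [-0.6 -0.4]
scene wall 95 z 150.7 [[-23.0, -34.3], [20.3, 28.3]]
top mould 430 z 139.2 [[-30.9, -23.2], [25.8, 20.7]]
 tilt deg [-0.4  0.1]
top wall 92 z 150.8 [[-23.6, -31.7], [17.8, 30.7]]
```

View pics/end.png

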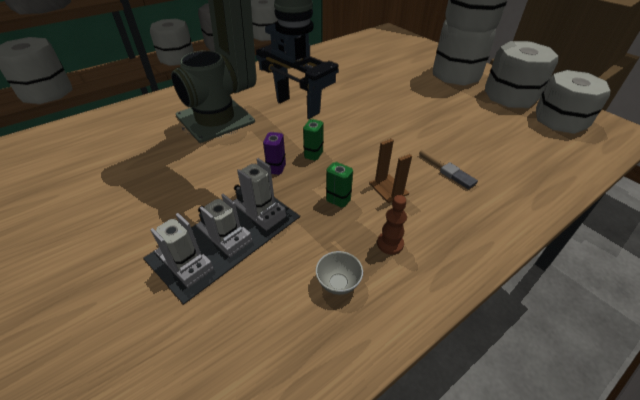

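All three moulds stand upright in their bays, at (258,190), (219,217) and (178,240). The bystanders have not moved and the arm is clear.

```bash
python3 -c "
from cell import workorder;print(workorder.job_done())"
```

```text
the job is handed in; nothing more can be done
None
```

The job is handed in: small, middle and tall went in that order into bays 1, 2 and 3, and the camera check showed all three upright at seated height, at about 33 s on the robot clock; the hand-in returned no verdict.

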